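# Swap the canister in the leaning dock and turn its port to the pointer

## Robot

A 6-joint arm with a two-finger parallel gripper is mounted at the origin on a cart in front of the work surface, level with it; the furniture and walls round the work are solid. World frame = base frame: x ahead of the robot, y to its left, z up, the work surface at z = 0. Lengths are in m, angles in rad, forces in N, time in s.
With the tool pointing down it reaches from about 0.325 to 0.775 m from the base axis. Payload 5.5 kg.
Tool frame: the origin (TCP) lies at the very end of the fingers, on their centre line; the grasp point (between the pads) lies 19 mm behind it; z points along the fingers, y is the line along which they close (so a half turn about z gives the same grasp; the last joint's range is limited). The gripper opens to 88 mm and grips with 3 to 60 N. Pads are 20 mm wide; open, the fingers measure 115 mm over their backs; the gripper's body (75 mm by 178 mm) begins 61 mm behind the grasp point.
Start: joints at [-1.312, 0.091, 1.231, -0, 1.82, -0.057], TCP at [0.186, -0.57, 0.223] pointing down, gripper open.
Joint ranges: [-2.87, 2.87], [-0.86, 2.18], [0.17, 2.46], [-1.51, 4.65], [0.06, 2.69], [-2.65, 2.65]. Speed limits (rad/s): [2.57, 2.57, 3.01, 3.14, 3.14, 3.14].

## Interface

Orientations are given as a unit quaternion [w, x, y, z].
In Python, from station import env gives the robot as it stands.
- The arm moves only by the shell command python3 -m handwheel 'ROWS' [OPENING]. ROWS is JSON, a list of rows, each a list of 4 numbers: the shift along the tool's x, y, z in m, then the turn about the tool's z in rad. In form: [[tx, ty, tz, roll], ...]. A call has 1 to 12 rows; each row shifts and turns the commanded pose from where the row before left it, along the tool's axes as they then stand; what a row does not reach is not made up. A row lasts 1/10 s, in which the tool goes at most 50 mm and 8.59 degrees, less where a joint would pass 70% of its speed; a pose out of reach is approached as far as the arm can. A call with a gripper value outside its range is refused whole. OPENING is the opening in per cent of the stroke, from 0 (shut) to 100 (fully open), set as the call begins (- or left out, the last holds). The fingers move at their own pace and stop on an object; the grip force is fixed at half the most. Time passes only in rows, so rows that do not move let the fingers close. It gives the time, the measured TCP pose, the force, the opening and the grip force at its end, in the units of the state.
- env.sense(): the state, without advancing time (a new reading comes with each control period).
- env.camera(name): name is "scene" or "side" or "wrist"; returns a dict with "frame" (400x640x3 uint8, red, green, blue), "z_map" (400x640 float32, m along the optical axis (not along the pixel's ray), 0 where there is no reading), "camera_matrix" (3x3 intrinsics, pixels), "k1" (the pictures are not rectified: a ray, as slopes to the right and down, at radius r is drawn at 1 + k1 r^2 times it, then the intrinsics apply), "position" and "orientation" of the camera in the world. Camera axes: x right, y up, looking along -z (the intrinsics and any distortion apply to the point x, -y, -z); pixel columns grow to the right and rows downward; lengths in m; the calibration is good to about 2 mm. A picture is of the moment at which its call begins.
- env.sign_off(): hands the job in; it is judged then, once.
The state is a dict: "time": time; "joints": joint angles; "qd": joint speeds; "joint_torque": joint torques, N m; "position": TCP position; "orientation": TCP orientation; "contact_force": force on the tool from outside, world axes, zero at the start; "ft_torque": the same for the moment, N m; "finger_gap": finger opening in m; "grasp_force": force on a finger pad.
Only numpy, scipy, OpenCV 4.12 (cv2) and the standard library are available. Lean on these libraries where they do the work, as an engineer would, in place of code of your own. Each camera call takes 0.05 s, during which the arm holds its last target. There are 200 camera calls.

## Task

Take the plain canister out of the leaning dock and stand it upright inside the small square tray. Then set the canister with the side port down in the dock in its place, lying in the cradle with its base flat on the foot disc, and turned so that the port stands right over the dock's pointer. Leave the pointer as it is set, and the cup, dropper bottle, wipes tub and tape roll where they are.

Things in the scene. Friction and masses are not known exactly. Their poses are not given: they have to be found in the camera images.
- ported_canister: bare aluminium canister standing on the bench: round body 46 mm in diameter, straight to 102 mm, shoulder to 108, dark cap 22 mm in diameter to 118 mm; a steel side port (stub 14 mm thick, 17 at its root) sticks out radially at height 78 mm, its end 47 mm from the axis. 0.2 to 0.3 kg. Origin: centre of the underside; z along the axis to the cap; x towards the port
- port_tip (a point): centre of the end of the side port, at (47, 0, 78) mm in the ported canister's frame
- plain_canister: bare aluminium canister without port or cap, 46 mm in diameter, straight to 102 mm, 108 mm tall with rounded shoulder, 0.2 to 0.3 kg; at the start it lies in the dock. Origin: centre of the underside; z along the axis to the top
- index_ring: steel foot disc of the dock, 66 mm in diameter, with an 11 mm wide pointer reaching 63 mm from the axis; clamped stiffly (4 N m), not to be turned. Origin: on the cradle axis at the disc's top face, exactly where the centre of a seated canister's underside lies; z up along the cradle axis, which leans 0.56 rad (32 degrees) from vertical; x towards the pointer
- pointer_tip (a point): the end of the pointer, 63 mm from the cradle axis, level with the disc's top face; it stands up to 1.2 rad either side of the cradle's open direction, differently each time
- dock: fixed dock, base plate 115 x 100 x 10 mm. Upright frame, origin on the bench 55 mm below the foot disc's centre; a seated canister's top leans to its -x, roughly at the robot. A V of two plates carries the canister from below (-x side), 3 to 55 mm above the disc along the axis, its back plate 46 mm behind the axis; the upper side, towards (cos 0.56, 0, sin 0.56), is open
- park_tray: square aluminium tray fixed on the bench, 100 x 100 mm outside, rim 22 mm high, walls 3 mm and floor 12 mm thick, its sides along x and y. Origin: centre of the underside
- cup: specimen cup with white lid, 54 mm in diameter, 70 mm tall, bystander. Origin: centre of the underside
- dropper: dropper bottle, 33 mm in diameter, 92 mm tall, bystander. Origin: centre of the underside
- tape: roll of cream tape lying flat, 78 mm in diameter, 19 mm high, bystander. Origin: centre of the underside
- wipes: tall wipes tub, 69 mm in diameter, 164 mm tall, 0.5 kg, bystander. Origin: centre of the underside. Right of it stand two computers over 0.3 m high: nothing of the gripper should come right of y = -0.25 m (beyond x = 0.62 m: right of y = -0.17 m)

How it is judged:
On the way:
1. the plain canister stands upright in the square tray (horizontal distance between plain_canister and park_tray below 0.036 m and z of plain_canister in the frame of park_tray below 0.017 m and angle between plain_canister's own z axis and vertical below 0.1 rad), for 0.2 s.
At the end, for the whole second after the job is handed in: Plain canister upright (6 degrees) on the tray floor within 36 mm of its centre; ported canister in the dock, base centre within 8 mm of the foot disc's centre, axis within 6 degrees of the cradle's, port within 9 degrees of the pointer's direction; both at rest (all of step 1 and distance between ported_canister and index_ring below 0.008 m and angle between the z axis of ported_canister and the z axis of index_ring, either way round below 0.1 rad and angle between ported_canister's own z axis and vertical below 0.8 rad and angle between the x axis of ported_canister and the x axis of index_ring, either way round below 0.16 rad and x of port_tip in the frame of index_ring above 0.02 m and linear speed of each of ported_canister, plain_canister below 0.02 m/s); the robot touches nothing.
It fails at once if the cup, dropper bottle, wipes tub or tape roll is moved more than 20 mm (distance of any of cup, dropper, tape, wipes from where it was at the start of the episode above 0.02 m).
It fails at once if the dock's pointer is turned away from where it was set (its end moved more than 4 mm) (distance of pointer_tip from where it was at the start of the episode above 0.004 m).
It also fails if it takes over 51 s, if anything falls off the work surface, if the arm or the gripper's body presses on something with over 40 N, if the wrist force passes 120 N, or if a joint passes its speed limit or range.

## Working session

There is one attempt and no reset: what is moved stays moved. The work goes in short steps, Python scripts to look and compute and a shell command to move; the robot and the scene stay as the last step left them, time stands still between calls to the robot, and variables do not carry over. Pictures are saved under pics/ and viewed, at most 10 in all, crops included, and the job is handed in when it is done.

```bash
ls; mkdir -p pics
cat > h.py <<'E'
import numpy as np,cv2
from scipy.spatial.transform import Rotation as R
from station import env
def rot(q): return R.from_quat([q[1],q[2],q[3],q[0]]).as_matrix()
def cam(n):
    c=env.camera(n); c['R']=rot(c['orientation']); c['p']=np.array(c['position']); return c
def ray(c,u,v):
    K=np.array(c['camera_matrix']); d=np.array([(u-K[0,2])/K[0,0],(v-K[1,2])/K[1,1]]); s=d.copy()
    for _ in range(20): s=d/(1+c['k1']*(s@s))
    return c['R']@np.array([s[0],-s[1],-1])   # unit depth
def pt(c,u,v): return c['p']+ray(c,u,v)*c['z_map'][int(round(v)),int(round(u))]
def cloud(c):
    K=np.array(c['camera_matrix']); v,u=np.mgrid[:400,:640]
    d=np.stack([(u-K[0,2])/K[0,0],(v-K[1,2])/K[1,1]],-1); s=d.copy()
    for _ in range(20): s=d/(1+c['k1']*(s**2).sum(-1,keepdims=True))
    P=np.concatenate([s[...,:1],-s[...,1:],-np.ones((400,640,1))],-1)@c['R'].T*c['z_map'][...,None]+c['p']
    P[c['z_map']==0]=np.nan
    return P
def onz(c,u,v,z): r=ray(c,u,v); return c['p']+r*(z-c['p'][2])/r[2]
E
python3 - <<'E'
from h import *
s=env.sense(); print(s)
for n in ['scene','side']:
    c=cam(n); cv2.imwrite(f'pics/{n}0.png',c['frame'][...,::-1]); print(n,c['p'],c['R'].round(3).tolist(),c['k1'],c['camera_matrix'])
    np.savez(f'{n}0.npz',P=cloud(c),f=c['frame'])
E
```

```text
pics
{'time': 0.0, 'joints': array([-1.31169584e+00,  9.18283769e-02,  1.23186719e+00,  1.05218822e-06,
        1.81981289e+00, -5.67025865e-02]), 'qd': array([-0.00039031,  0.00126525, -0.00052544,  0.00031154,  0.00033594,
       -0.00057664]), 'joint_torque': array([-1.14102957e-03, -4.46447754e+01, -4.06447005e+01,  6.97049825e-02,
        2.92518554e-02, -1.42041035e-04]), 'position': array([ 0.18626804, -0.57003842,  0.2215357 ]), 'orientation': array([-9.53050868e-04,  9.87558959e-01,  1.57246254e-01, -9.62657374e-05]), 'contact_force': array([ 0.19933408, -0.17648463, -0.02566196]), 'ft_torque': array([-0.0714494 , -0.02715616, -0.02510856]), 'grasp_force': 0.0, 'finger_gap': 0.08788581242491524}
scene [0.18160174 0.50630683 0.78641003] [[-0.781, 0.461, -0.42], [-0.624, -0.555, 0.551], [0.021, 0.692, 0.721]] -0.13352219340581234 [[464.14559464   0.         319.18630879]
 [  0.         464.14559464 198.11657779]
 [  0.           0.           1.        ]]
side [0.31100064 0.90241146 0.51181367] [[-0.963, 0.124, -0.24], [-0.27, -0.385, 0.883], [0.017, 0.915, 0.404]] -0.016575187871423598 [[510.75918039   0.         318.39522532]
 [  0.         510.75918039 197.22614249]
 [  0.           0.           1.        ]]
```

View pics/scene0.png

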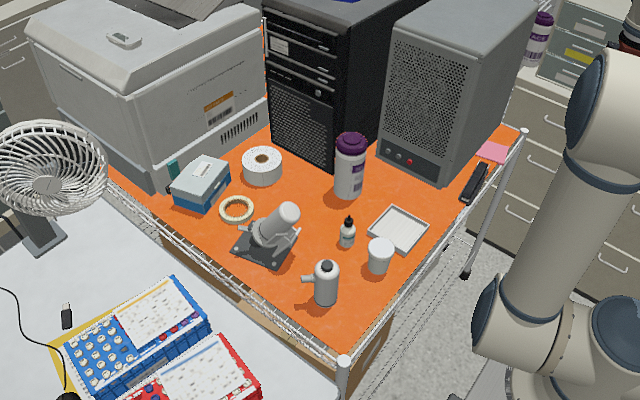

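View pics/side0.png

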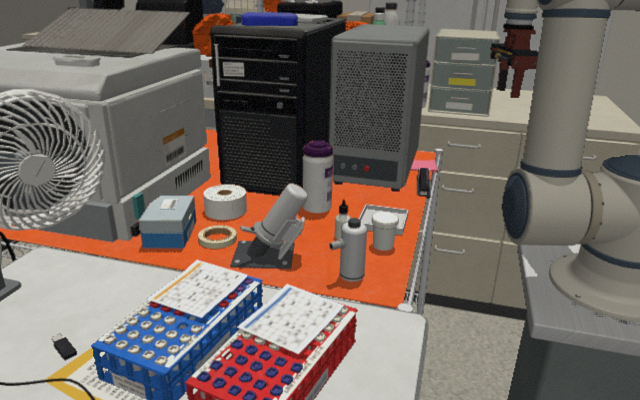

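The scene view shows the dock at about (265,240) with the plain canister leaning from it, and the ported canister at (326,285) with its port to the left. The tray is at (398,230), dropper at (347,233), cup at (379,257), wipes at (350,165) and tape at (237,209). The side view agrees.

Run:
```python
from h import *
from scipy import optimize
for n in ['scene','side']:
    d=np.load(n+'0.npz'); P=d['P']; f=d['f']
    hsv=cv2.cvtColor(f,cv2.COLOR_RGB2HSV); 
    x,y,z=P[...,0],P[...,1],P[...,2]
    org=(hsv[...,0]<12)&(hsv[...,1]>150)&(abs(z)<.02)&(x>.2)&(x<.9)
    print(n,'bench z',np.nanmedian(z[org]), 'x',np.nanpercentile(x[org],[1,99]),'y',np.nanpercentile(y[org],[1,99]))
    m=(z>.006)&(z<.2)&(x>.3)&(x<.8)&(y>-.24)&(y<.3)&~((hsv[...,0]<14)&(hsv[...,1]>140))
    k,l,st,ce=cv2.connectedComponentsWithStats(m.astype(np.uint8),connectivity=4)
    for i in range(1,k):
        if st[i,4]<120: continue
        q=P[l==i]; zt=np.percentile(q[:,2],98); top=q[q[:,2]>zt-.008]
        print(ce[i].round(),st[i,4],'min',q.min(0).round(3),'max',q.max(0).round(3),'top',top.mean(0).round(3))
```

```text
scene bench z 0.00596554392789872 x [0.35947527 0.89114834] y [-0.48301289  0.18841612]
[327. 143.] 5530 min [ 0.566 -0.24   0.006] max [ 0.8   -0.118  0.2  ] top [ 0.7   -0.161  0.194]
[266. 170.] 890 min [ 0.747 -0.117  0.006] max [ 0.8   -0.018  0.055] top [ 0.775 -0.065  0.051]
[236. 210.] 568 min [0.714 0.016 0.006] max [0.795 0.102 0.022] top [0.752 0.064 0.018]
[269. 237.] 2876 min [ 0.556 -0.037  0.006] max [0.716 0.154 0.156] top [0.582 0.082 0.149]
[393. 237.] 2533 min [ 0.39  -0.185  0.006] max [0.498 0.014 0.075] top [ 0.421 -0.012  0.071]
[347. 233.] 390 min [ 0.493 -0.075  0.007] max [ 0.547 -0.008  0.091] top [ 0.509 -0.023  0.08 ]
[243. 328.] 6219 min [0.313 0.248 0.023] max [0.8   0.3   0.103] top [0.527 0.274 0.046]
[324. 282.] 1206 min [0.437 0.054 0.006] max [0.53  0.15  0.121] top [0.459 0.113 0.118]
[343. 361.] 168 min [0.341 0.185 0.007] max [0.366 0.21  0.019] top [0.353 0.198 0.014]
side bench z 0.00303905375419955 x [0.36145498 0.88995509] y [-0.58608808  0.18517017]
[277. 186.] 10801 min [ 0.559 -0.238  0.006] max [0.8   0.151 0.2  ] top [ 0.71  -0.156  0.193]
[365. 235.] 3258 min [ 0.39  -0.175  0.006] max [0.527 0.148 0.117] top [0.46  0.116 0.111]
[217. 236.] 553 min [0.715 0.022 0.006] max [0.794 0.102 0.018] top [0.753 0.065 0.015]
[154. 276.] 704 min [0.725 0.246 0.041] max [0.8   0.3   0.046] top [0.764 0.275 0.043]
[268. 294.] 199 min [0.55  0.245 0.04 ] max [0.581 0.299 0.046] top [0.564 0.267 0.043]
[389. 317.] 1701 min [0.312 0.184 0.008] max [0.48  0.3   0.046] top [0.373 0.274 0.044]
```

Run:
```python
from h import *
a=cv2.imread('pics/scene0.png')[185:320,215:345]; b=cv2.imread('pics/side0.png')[170:290,220:380]
a=cv2.resize(a,None,fx=3,fy=3,interpolation=2);b=cv2.resize(b,None,fx=2.4,fy=3.3,interpolation=2)
h=min(a.shape[0],b.shape[0]); cv2.imwrite('pics/crop0.png',np.hstack([a[:h],b[:h]])); print(a.shape,b.shape)
for n in ['scene','side']:
    P=np.load(n+'0.npz')['P']; x,y,z=P[...,0],P[...,1],P[...,2]
    b=(abs(z)<.015)&(x>.38)&(x<.7)&(y>-.2)&(y<.17)
    A=np.c_[x[b],y[b],np.ones(b.sum())]; w=np.ones(len(A),bool)
    for _ in range(6):
        k=np.linalg.lstsq(A[w],z[b][w],rcond=None)[0]; r=z[b]-A@k; w=abs(r)<.003
    print(n,'plane',k.round(4),w.sum())
    # tray rim: points 18..26mm above bench
    hh=z-(k[0]*x+k[1]*y+k[2])
    t=(abs(hh-.022)<.003)&(x>.36)&(x<.55)&(y>-.22)&(y<-.045); q=P[t]
    print(' tray',np.percentile(q[:,0],[1,99]),np.percentile(q[:,1],[1,99]),t.sum(), cv2.minAreaRect((q[:,:2]*1000).astype(np.float32)))
    def circ(m,r):
        q=P[m]; f=lambda p:np.hypot(q[:,0]-p[0],q[:,1]-p[1])-r
        from scipy.optimize import least_squares
        s=least_squares(f,q[:,:2].mean(0)+[.015,-.015],loss='soft_l1',f_scale=.001); return s.x.round(4),m.sum(),np.abs(s.fun).mean().round(4)
    near=lambda cx,cy,r:np.hypot(x-cx,y-cy)<r
    print(' ported',circ(near(.462,.113,.032)&(hh>.015)&(hh<.06),.023))
    print(' cup',circ(near(.42,-.012,.04)&(hh>.015)&(hh<.05),.027))
    print(' drop',circ(near(.505,-.025,.03)&(hh>.01)&(hh<.055),.0165))
    w=near(.6,-.12,.09)&(hh>.09)&(hh<.13); print(' wipes',circ(w,.0345))
    # port: points at 66..90 height away from axis
    c=circ(near(.462,.113,.032)&(hh>.015)&(hh<.06),.023)[0]
    m=near(c[0],c[1],.06)&(np.hypot(x-c[0],y-c[1])>.028)&(hh>.065)&(hh<.09); q=P[m]
    print(' port',m.sum(),q.mean(0).round(4),np.degrees(np.arctan2(*(q.mean(0)[:2]-c)[::-1])), np.hypot(q[:,0]-c[0],q[:,1]-c[1]).max())
    # plain canister cylinder fit
    m=(x>.55)&(x<.72)&(y>.02)&(y<.16)&(hh>.112)&(hh<.17); q=P[m]
    from scipy.optimize import least_squares
    def f(p):
        d=np.array([p[2],p[3],1]);d/=np.linalg.norm(d); v=q-np.array([p[0],p[1],.12]); return np.linalg.norm(np.cross(v,d),axis=1)-.023
    s=least_squares(f,[.6,.075,-.5,0],loss='soft_l1',f_scale=.001); p=s.x
    print(' plain axis at z=.12',p[:2].round(4),'tilt',np.degrees(np.arctan(np.hypot(p[2],p[3]))),'dir',np.degrees(np.arctan2(p[3],p[2])),m.sum(),abs(s.fun).mean())
```

```text
(405, 390, 3) (396, 384, 3)
scene plane [-0.0015  0.0016  0.0068] 12145
 tray [0.39157836 0.42132483] [-0.16651073 -0.09134332] 4 ((403.4906311035156, -131.11021423339844), (7.626129150390625, 82.73497009277344), 21.55023956298828)
 ported (array([0.4604, 0.1118]), np.int64(319), np.float64(0.0005))
 cup (array([ 0.4262, -0.0188]), np.int64(190), np.float64(0.0009))
 drop (array([ 0.5107, -0.0268]), np.int64(270), np.float64(0.0021))
 wipes (array([ 0.6092, -0.1532]), np.int64(680), np.float64(0.0092))
 port 91 [0.4842 0.1407 0.0828] 50.52609210928152 0.04755626404326365
 plain axis at z=.12 [0.5885 0.0809] tilt 32.01418795931686 dir -144.43479172779223 582 0.005019997686835239
side plane [0.003  0.0015 0.0017] 7042Traceback (most recent call last):
  File "<stdin>", line 15, in <module>
    return _quantile_unchecked(
        a, q, axis, out, overwrite_input, method, keepdims, weights)
    return _ureduce(a,
                    func=_quantile_ureduce_func,
    ...<5 lines>...
                    overwrite_input=overwrite_input,
                    method=method)
    r = func(a, **kwargs)
    result = _quantile(arr,
                       quantiles=q,
    ...<2 lines>...
                       out=out,
                       weights=wgt)
    slices_having_nans = np.isnan(arr[-1, ...])
                                  ~~~^^^^^^^^^
IndexError: index -1 is out of bounds for axis 0 with size 0
```

View pics/crop0.png

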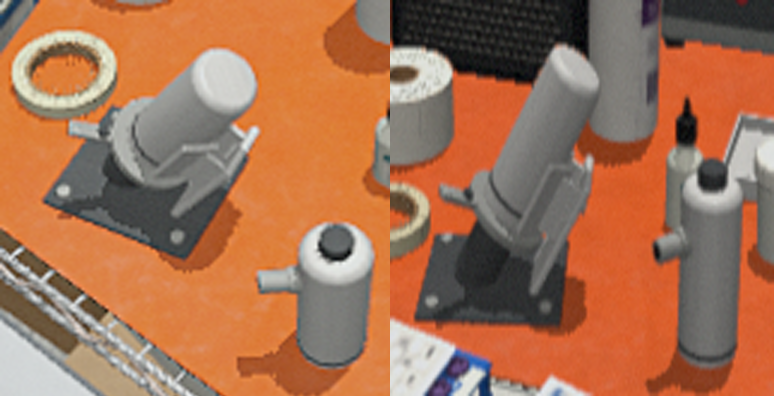

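The crop shows the plain canister leaning in the V. The pointer end is at about (240,228) in full scene pixels, and the ported canister's port is at about (303,278).

Run:
```python
from h import *
from scipy.optimize import least_squares
for n,poly,ptip in [('scene',[(268,225),(284,206),(297,208),(297,215),(280,233),(272,234)],(239,228)),
               ('side',[(261,228),(283,190),(300,193),(303,200),(288,228),(275,232)],(240,228))]:
    P=np.load(n+'0.npz')['P']; off=.0065 if n=='scene' else .0035
    m=np.zeros((400,640),np.uint8); cv2.fillPoly(m,[np.array(poly)],1); q=P[(m>0)]; q=q[~np.isnan(q[:,0])]; q[:,2]-=off
    def f(p):
        d=np.array([p[2],p[3],1]);d/=np.linalg.norm(d); v=q-np.array([p[0],p[1],.1]); return np.linalg.norm(np.cross(v,d),axis=1)-.023
    s=least_squares(f,[.61,.09,-.5,-.2],loss='soft_l1',f_scale=.001); p=s.x
    d=np.array([p[2],p[3],1]);d/=np.linalg.norm(d); c0=np.array([p[0],p[1],.1]); base=c0+d*(.055-.1)/d[2]
    print(n,'base at z.055',base.round(4),'u',d.round(3),'tilt',np.degrees(np.arccos(d[2])).round(1),'dir',np.degrees(np.arctan2(d[1],d[0])).round(1),abs(s.fun).mean().round(4),'axial max',((q-base)@d).max().round(4))
    # points near disc level: |axial|<.006, radius .03-.07
    x=P.reshape(-1,3)-[0,0,off]; a=(x-base)@d; rr=np.linalg.norm(x-base-a[:,None]*d,axis=1)
    g=(a>-.006)&(a<.004)&(rr>.042)&(rr<.07)
    for i in np.where(g)[0][::3]: print(divmod(i,640)[::-1],(a[i]*1e3).round(1),(rr[i]*1e3).round(1),end=' ')
    dx=np.array([-d[0],-d[1],0]);dx/=np.linalg.norm(dx); dx=dx-d*(dx@d);dx/=np.linalg.norm(dx); dy=np.cross(d,dx)
    w=x[g]-base; print('\n phi all',np.degrees(np.arctan2(w@dy,w@dx)).round(0))
```

```text
scene base at z.055 [0.5819 0.0884 0.055 ] u [ 0.128 -0.136  0.982] tilt 10.7 dir -46.7 0.0036 axial max 0.094
(np.int64(252), np.int64(235)) 2.6 69.6 (np.int64(259), np.int64(235)) 3.9 55.2 (np.int64(259), np.int64(236)) -0.4 56.2 (np.int64(254), np.int64(237)) 0.6 64.6 (np.int64(258), np.int64(237)) 2.8 55.8 (np.int64(261), np.int64(237)) 2.7 49.9 (np.int64(256), np.int64(238)) 2.6 59.1 (np.int64(259), np.int64(238)) -1.2 54.6 (np.int64(262), np.int64(238)) -1.8 48.9 (np.int64(255), np.int64(239)) -1.5 61.8 (np.int64(259), np.int64(239)) -3.0 54.4 (np.int64(262), np.int64(239)) -3.4 48.6 (np.int64(255), np.int64(240)) -4.5 62.1 (np.int64(258), np.int64(240)) -2.2 55.4 (np.int64(261), np.int64(240)) -3.0 49.7 (np.int64(265), np.int64(240)) -4.0 42.1 (np.int64(258), np.int64(241)) -1.8 54.8 (np.int64(261), np.int64(241)) -4.2 49.4 (np.int64(260), np.int64(242)) -5.8 51.3 (np.int64(260), np.int64(243)) -5.9 50.9 
 phi all [-107. -108. -109. -109. -104. -106. -111. -107. -104. -105. -103. -105.
 -104. -106. -108. -105. -103.  -99. -100. -100. -102. -106. -103. -109.
 -108. -104. -102. -102.  -99. -100. -105. -104. -105. -106. -106. -103.
 -102.  -98. -101. -100. -100. -101. -102. -106. -106. -105.  -97.  -97.
  -97. -100. -101. -100. -102.  -98.  -99.  -99.  -94.  -95.]
side base at z.055 [0.6232 0.088  0.055 ] u [-0.481 -0.149  0.864] tilt 30.2 dir -162.7 0.0022 axial max 0.0986
(np.int64(251), np.int64(227)) -5.4 45.0 (np.int64(290), np.int64(243)) 3.5 43.6 (np.int64(291), np.int64(244)) 3.0 46.2 (np.int64(290), np.int64(245)) 0.5 45.9 (np.int64(288), np.int64(246)) -3.8 43.7 (np.int64(287), np.int64(247)) -6.0 43.7 
 phi all [ 24.  30. 146. 150. 149. 151. 151. 151. 148. 149. 151. 148. 149. 150.
 152. 147. 152.]
```

```bash
python3 -m handwheel '[[0,0,-0.04,0],[-0.02,-0.04,-0.03,0],[-0.01,-0.045,0,0],[0,-0.045,0,0],[0.01,-0.045,0,0],[0.02,-0.045,0,0],[0.02,-0.045,0,0],[0.02,-0.045,0,0],[0.02,-0.045,0,0],[0.02,-0.045,0,0],[0.02,-0.045,0,0],[0.02,-0.045,0,0]]' 100
```

```text
time: 1.3
position: [0.1846, -0.1004, 0.3134]
orientation: [-0.016, 0.987, 0.156, -0.014]
contact_force: [1.1, -0.5, -0.3]
finger_gap: 0.0881
grasp_force: 0.0
```

```bash
python3 -m handwheel '[[0.03,0,-0.01,0],[0.042,-0.007,-0.01,0],[0.042,-0.007,-0.01,0],[0.042,-0.007,-0.01,0],[0.042,-0.007,0,0],[0.042,-0.007,0,0],[0.042,-0.007,0,0],[0.03,-0.007,0,0],[0,0,0,0],[0,0,0,0]]'
python3 - <<'E'
from h import *
c=cam('wrist'); s=env.sense(); print(s['position'],rot(s['orientation']).round(3).tolist(),s['joints'].round(2)); print(c['p'],c['R'].round(3).tolist(),c['k1'],c['camera_matrix'])
cv2.imwrite('pics/w1.png',c['frame'][...,::-1]); np.savez('w1.npz',P=cloud(c),f=c['frame'])
E
```

```text
time: 2.3
position: [0.4667, 0.041, 0.3479]
orientation: [-0.015, 0.987, 0.158, -0.015]
contact_force: [0.2, -0.2, 0.9]
finger_gap: 0.0879
grasp_force: 0.0
[0.46634443 0.04068549 0.34866559] [[0.95, 0.31, -0.032], [0.311, -0.95, 0.025], [-0.022, -0.034, -0.999]] [-0.   -0.17  1.26  0.03  2.08  1.26]
[0.55030308 0.06309288 0.50732879] [[0.31, 0.897, 0.315], [-0.95, 0.304, 0.069], [-0.033, -0.32, 0.947]] -0.03435968119972503 [[304.85745021   0.         317.18837205]
 [  0.         304.85745021 197.68674116]
 [  0.           0.           1.        ]]
```

View pics/w1.png

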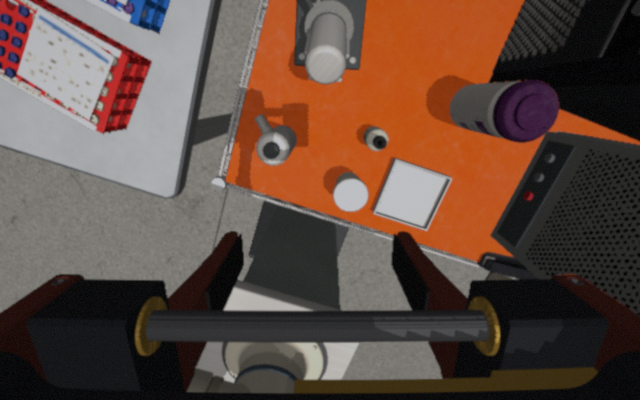

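The wrist view shows the dock cut off at the top (330,30), the ported canister at (272,148) with its port towards (260,122), the tray at (412,193), cup at (350,193), dropper at (377,140) and wipes at (505,110). I need to move forward to see the dock.

```bash
python3 -m handwheel '[[0.04,0,0,0],[0.04,0,0,0],[0.04,0,0,0],[0.02,0,0,0],[0,0,0,0],[0,0,0,0]]'
python3 - <<'E'
from h import *
c=cam('wrist'); s=env.sense(); print(s['position'],s['joints'].round(2)); 
cv2.imwrite('pics/w2.png',cv2.resize(c['frame'][0:260,150:560,::-1],None,fx=1.9,fy=1.9,interpolation=2)); np.savez('w2.npz',P=cloud(c),f=c['frame'])
import pickle; pickle.dump(c,open('w2.pkl','wb'))
E
```

```text
time: 2.95
position: [0.5991, 0.0836, 0.3464]
orientation: [-0.015, 0.987, 0.157, -0.013]
contact_force: [-0.4, -0.2, 0.2]
finger_gap: 0.0875
grasp_force: 0.0
[0.59887199 0.08361354 0.34705611] [0.07 0.2  0.89 0.03 2.08 1.34]
```

View pics/w2.png

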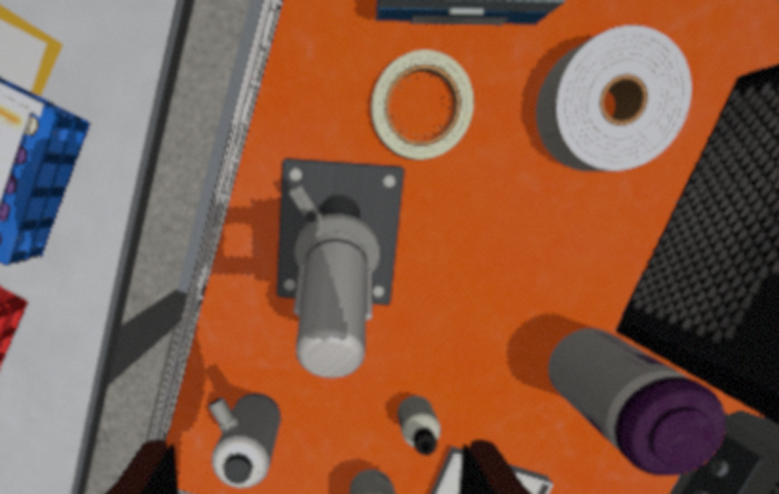

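The view is clear. Crop pixels: dock plate corners (284,158), (404,167), (391,304), (277,299); pointer end at about (294,192); canister top at (330,352); ported cap at (238,468) and port end at (215,405).

```bash
cat > m.py <<'E'
from h import *
import pickle
from scipy.optimize import least_squares
c=pickle.load(open('w2.pkl','rb')); P=cloud(c); f=c['frame']; hsv=cv2.cvtColor(f,cv2.COLOR_RGB2HSV)
px=lambda a,b:(a/1.9+150,b/1.9)
x,y,z=P[...,0],P[...,1],P[...,2]
o=(hsv[...,0]<12)&(hsv[...,1]>170)&(abs(z)<.03)&(x>.4); off=np.median(z[o&(x<.75)&(y>-.1)]); print('bench',off)
cor=np.array([onz(c,*px(*k),.01+off) for k in [(284,158),(404,167),(391,304),(277,299)]])[:,:2]
print('plate',cor.round(4).tolist(),'c',cor.mean(0).round(4)); e=np.diff(np.r_[cor,cor[:1]],axis=0); print('len',np.linalg.norm(e,axis=1).round(4),'ang',np.degrees(np.arctan2(e[:,1],e[:,0])).round(1))
m=np.zeros((400,640),np.uint8); cv2.fillPoly(m,[np.array([px(*k) for k in [(309,255),(362,255),(356,335),(305,330)]],int)],1)
q=P[m>0]; q=q[~np.isnan(q[:,0])]-[0,0,off]
def fc(p):
    d=np.array([p[2],p[3],1]);d/=np.linalg.norm(d); v=q-np.array([p[0],p[1],.1]); return np.linalg.norm(np.cross(v,d),axis=1)-.023
s=least_squares(fc,[.6,.09,-.6,-.1],loss='soft_l1',f_scale=.001); p=s.x
d=np.array([p[2],p[3],1]);d/=np.linalg.norm(d); base=np.array([p[0],p[1],.1])+d*(.055-.1)/d[2]
print('cyl tilt',np.degrees(np.arccos(d[2])),'dir',np.degrees(np.arctan2(d[1],d[0])),'base',base,'res',abs(s.fun).mean(), 'pts',len(q))
th=np.arctan2(-d[1],-d[0])
ps=np.degrees(th); 
for t in (th,):
    dx=np.array([np.cos(t)*np.cos(.56),np.sin(t)*np.cos(.56),np.sin(.56)]);u=np.array([-np.sin(.56)*np.cos(t),-np.sin(.56)*np.sin(t),np.cos(.56)]);dy=np.cross(u,dx)
    for k in [(294,192),(305,205),(316,218)]:
        r=ray(c,*px(*k)); o3=c['p']-[0,0,off]; X=o3+r*((base-o3)@u)/(r@u); w=X-base; print('pointer',k,'r',np.linalg.norm(w).round(4),'phi',np.degrees(np.arctan2(w@dy,w@dx)).round(1),'depth pt r', )
cap=onz(c,*px(238,468),.118+off); tip=onz(c,*px(213,403),.083+off); print('cap',cap,'tip',tip,'yaw',np.degrees(np.arctan2(*(tip-cap)[1::-1])),np.linalg.norm((tip-cap)[:2]))
E
python3 m.py
```

```text
bench 0.005509712831034519
plate [[0.6865, 0.152], [0.7097, 0.0587], [0.6022, 0.0303], [0.5756, 0.1244]] c [0.6435 0.0913]
len [0.096  0.1111 0.0978 0.1143] ang [ -76.1 -165.2  105.8   14. ]
cyl tilt 32.18861311753944 dir -165.9949896495403 base [0.62805322 0.08836602 0.055     ] res 0.0003859758078178928 pts 1178
pointer (294, 192) r 0.0656 phi 29.9 depth pt r
pointer (305, 205) r 0.0533 phi 27.9 depth pt r
pointer (316, 218) r 0.0406 phi 24.5 depth pt r
cap [0.46872892 0.11141987 0.12350971] tip [0.49734656 0.14553785 0.08850971] yaw 50.010582207573044 0.04453095713653276
```

```bash
cat > d.py <<'E'
import sys
from h import *
# usage: d.py x y z yawdeg -> tool-axis deltas from measured pose
s=env.sense(); Rm=rot(s['orientation']); t=np.array(list(map(float,sys.argv[1:4])))
yaw=np.degrees(np.arctan2(Rm[1,0],Rm[0,0])); print('pos',s['position'].round(4),'yaw',yaw.round(1),'zax',Rm[:,2].round(3),'t',s['time'],'gap',s['finger_gap'].round(4),'gf',round(float(s['grasp_force']),1),'F',s['contact_force'].round(1),'j',s['joints'].round(2))
if len(sys.argv)>4: 
    r=np.radians((yaw-float(sys.argv[4])+180)%360-180); print('roll',r.round(3))
print('delta tool',(Rm.T@(t-s['position'])).round(4))
E
python3 -m handwheel '[[-0.007,0.01,0.035,0.068],[0,0,0.04,0],[0,0,0.04,0],[0,0,0.04,0],[0,0,0.03,0],[0,0,0,0],[0,0,0,0]]'; python3 d.py .588 .078 .102 14.2
```

```text
time: 3.7
position: [0.5901, 0.077, 0.1625]
orientation: [-0.014, 0.992, 0.123, -0.013]
contact_force: [-0.9, 0.1, 0.6]
finger_gap: 0.0879
grasp_force: 0.0Traceback (most recent call last):
  File "d.py", line 5, in <module>
    yaw=np.degrees(np.arctan2(Rm[1,0],Rm[0,0])); print('pos',s['position'].round(4),'yaw',yaw.round(1),'zax',Rm[:,2].round(3),'t',s['time'],'gap',s['finger_gap'].round(4),'gf',round(float(s['grasp_force']),1),'F',s['contact_force'].round(1),'j',s['joints'].round(2))
                                                                                                                                                  ^^^^^^^^^^^^^^^^^^^^^
AttributeError: 'float' object has no attribute 'round'
```

```bash
sed -i "s/s\['finger_gap'\].round(4)/round(float(s['finger_gap']),4)/" d.py; python3 -m handwheel '[[0,0,0.03,0],[0,0,0.03,0],[0,0,0,0],[0,0,0,0]]'; python3 d.py .588 .078 .102 14.2; python3 -m handwheel '[[0,0,0,0],[0,0,0,0],[0,0,0,0],[0,0,0,0],[0,0,0,0]]' 0
```

```text
time: 4.1
position: [0.5895, 0.0789, 0.1035]
orientation: [-0.014, 0.992, 0.124, -0.012]
contact_force: [-0.5, -1.3, -0.8]
finger_gap: 0.0879
grasp_force: 0.0
pos [0.5895 0.0789 0.1035] yaw 14.2 zax [-0.028  0.026 -0.999] t 4.1 gap 0.0879 gf 0.0 F [-0.5 -1.3 -0.8] j [0.06 0.11 1.42 0.03 1.64 1.38]
roll 0.0
delta tool [-0.0017  0.0005  0.0015]
time: 4.6
position: [0.5888, 0.079, 0.101]
orientation: [-0.015, 0.992, 0.124, -0.014]
contact_force: [-0.8, -0.1, -0.1]
finger_gap: 0.0509
grasp_force: 0.0
```

```bash
python3 -m handwheel '[[0,0,0,0],[0,0,0,0],[0,0,0,0],[0,0,-0.01,0],[0,0,-0.03,0],[0,0,-0.03,0],[0,0,-0.03,0],[0,0,-0.02,0],[0,0,0,0]]'; python3 d.py .507 .057 .22 14.2
python3 - <<'E'
from h import *
c=cam('wrist'); d=cam('side')
cv2.imwrite('pics/w3.png',np.hstack([cv2.resize(c['frame'][0:260,150:460,::-1],None,fx=1.3,fy=1.3),cv2.resize(d['frame'][90:310,200:400,::-1],(390,338))]))
import pickle; pickle.dump(c,open('w3.pkl','wb'))
E
```

```text
time: 5.5
position: [0.5937, 0.0759, 0.2247]
orientation: [-0.014, 0.992, 0.124, -0.011]
contact_force: [-0.3, 0.1, -1.8]
finger_gap: 0.0457
grasp_force: 29.7
pos [0.5937 0.0759 0.2247] yaw 14.2 zax [-0.025  0.026 -0.999] t 5.5 gap 0.0457 gf 29.7 F [-0.3  0.1 -1.8] j [0.05 0.11 1.21 0.03 1.85 1.38]
roll 0.0
delta tool [-0.0886 -0.0028  0.0064]
```

View pics/w3.png

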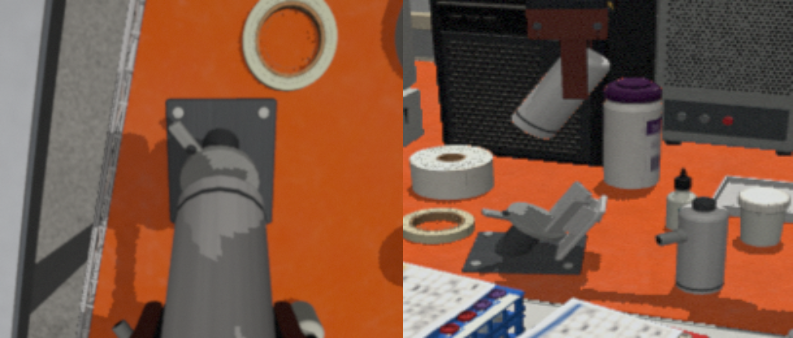

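The side half shows the canister held but tilted further than before, at about (560,90). The pointer is visible at (183,138) in the wrist half. I'll measure the tilt.

```bash
cat > tilt.py <<'E'
from h import *
from scipy.optimize import least_squares
# cylinder fit of held canister near the TCP from side+scene clouds
s=env.sense(); g=s['position']+np.array([0,0,.019])
def fit(names=('side','scene'),rad=.11,verbose=1):
    for n in names:
        c=cam(n); P=cloud(c).reshape(-1,3); f=c['frame'].reshape(-1,3).astype(int)
        gray=(f.max(1)-f.min(1)<25)&(f.mean(1)>70)
        q=P[gray&(np.linalg.norm(P-g,axis=1)<rad)&(P[:,2]>.02)]
        best=None
        for t0 in (0,.3,.6,.9,1.2):
            def fc(p):
                d=np.array([-np.sin(p[2])*np.cos(p[3]),-np.sin(p[2])*np.sin(p[3]),np.cos(p[2])]); return np.linalg.norm(np.cross(q-[p[0],p[1],p[4]],d),axis=1)-.023
            r=least_squares(fc,[g[0],g[1],t0,.25,g[2]],loss='soft_l1',f_scale=.001)
            if best is None or r.cost<best.cost: best=r
        p=best.x; d=np.array([-np.sin(p[2])*np.cos(p[3]),-np.sin(p[2])*np.sin(p[3]),np.cos(p[2])])
        a0=np.array([p[0],p[1],p[4]]); a=(q-a0)@d; ok=abs(best.fun)<.003
        ag=(g-a0)@d
        print(n,len(q),'tilt',np.degrees(p[2]).round(1),'dir',np.degrees(p[3]).round(1),'res',np.median(abs(best.fun)).round(4),'axial rel grasp',(np.percentile(a[ok],[1,99])-ag).round(3),'axis offset',np.linalg.norm(np.cross(g-a0,d)).round(4))
if __name__=='__main__': fit()
E
python3 tilt.py
```

```text
side 1025 tilt 31.3 dir 16.3 res 0.0009 axial rel grasp [-0.078  0.025] axis offset 0.0027
scene 869 tilt 25.1 dir 4.6 res 0.0024 axial rel grasp [-0.073  0.079] axis offset 0.0079
```

The tilt is still 31° and the grasp is at axial 78 mm, so the picture was only stretched. Next I move behind the dock's back plate to push the canister upright.

```bash
python3 -m handwheel '[[-0.02,0,0,0],[-0.04,-0.002,0,0],[-0.031,-0.001,0,0],[0,0,0,0],[0,0,0.03,0],[0,0,0.04,0],[0,0,0.04,0],[0,0,0.01,0],[0,0,0,0]]'; python3 d.py .504 .056 .085 14.2
python3 - <<'E'
from h import *
c=cam('side'); cv2.imwrite('pics/s4.png',cv2.resize(c['frame'][150:290,220:400,::-1],None,fx=4,fy=4,interpolation=2))
E
```

```text
time: 6.6
position: [0.4986, 0.0596, 0.1004]
orientation: [-0.015, 0.992, 0.124, -0.017]
contact_force: [-0.9, -0.1, -1.7]
finger_gap: 0.0455
grasp_force: 29.9
pos [0.4986 0.0596 0.1004] yaw 14.2 zax [-0.037  0.025 -0.999] t 6.6 gap 0.0455 gf 29.9 F [-0.9 -0.1 -1.7] j [ 0.03 -0.13  1.67  0.03  1.64  1.36]
roll 0.001
delta tool [0.0048 0.0054 0.015 ]
```

View pics/s4.png

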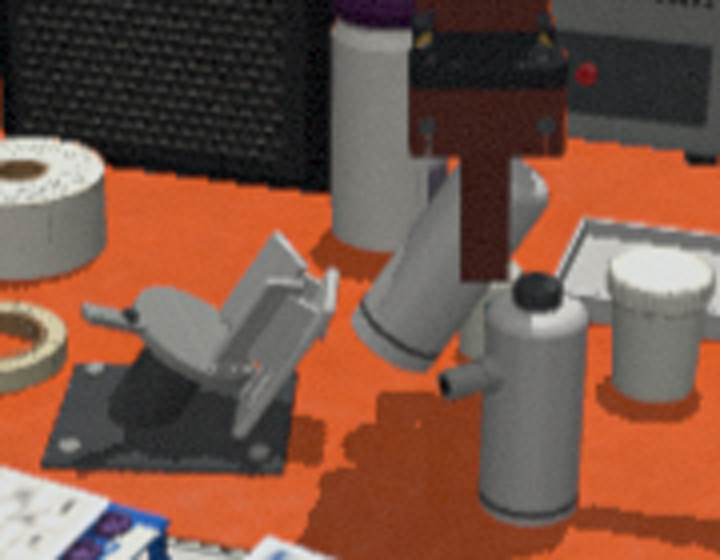

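The picture shows the held canister just behind (right of) the dock's back plate, whose top edge is at (335,275) in the crop, with the ported canister clear in front.

```bash
python3 -m handwheel '[[0.003,0.004,0.015,0],[0.01,0,0,0],[0.008,0,0,0],[0.006,0,0,0],[0.005,0,0,0]]'; python3 -m handwheel '[[0.004,0,0,0],[0.004,0,0,0],[0,0,0,0]]'; python3 tilt.py
```

```text
time: 7.15
position: [0.5277, 0.0629, 0.0859]
orientation: [-0.014, 0.992, 0.123, -0.02]
contact_force: [-18.7, -5.6, -0.1]
finger_gap: 0.0456
grasp_force: 30.0
time: 7.45
position: [0.5348, 0.0646, 0.0851]
orientation: [-0.014, 0.992, 0.123, -0.021]
contact_force: [-17.1, -3.8, -2.2]
finger_gap: 0.0454
grasp_force: 30.0
side 2503 tilt 84.4 dir -10.9 res 0.0072 axial rel grasp [-0.094  0.097] axis offset 0.0421
scene 1794 tilt 62.7 dir -14.2 res 0.0125 axial rel grasp [-0.102  0.093] axis offset 0.0292
```

```bash
python3 -m handwheel '[[0.003,0,0,0],[0.003,0,0,0],[0,0,0,0],[-0.02,0,0,0],[-0.02,0,-0.03,0],[0,0,-0.03,0],[0,0,-0.03,0],[0,0,-0.02,0],[0,0,0,0]]'; python3 tilt.py; python3 d.py .445 -.13 .2 14.2
```

```text
time: 8.45
position: [0.5119, 0.0549, 0.2024]
orientation: [-0.014, 0.992, 0.124, -0.01]
contact_force: [0.6, 0.5, -2.3]
finger_gap: 0.0455
grasp_force: 30.0
side 1059 tilt 20.2 dir 19.1 res 0.0009 axial rel grasp [-0.074  0.029] axis offset 0.0085
scene 957 tilt 15.1 dir 10.8 res 0.0016 axial rel grasp [-0.071  0.08 ] axis offset 0.0058
pos [0.5102 0.0549 0.1977] yaw 14.2 zax [-0.03   0.026 -0.999] t 8.55 gap 0.0454 gf 30.0 F [ 0.6 -0.7 -1.9] j [ 0.02 -0.12  1.48  0.03  1.81  1.35]
roll 0.0
delta tool [-0.1087  0.1631 -0.0051]
```

```bash
python3 -m handwheel '[[0,0,0.03,0],[0,0,0.03,0],[0,0,0.03,0],[0.002,0.003,0.02,0],[0.01,0,0.002,0],[0.012,0,0,0],[0.005,0,0,0],[0.005,0,0,0],[0.004,0,0,0],[0.004,0,0,0],[0,0,0,0]]'; python3 d.py .549 .065 .085
```

```text
time: 9.65
position: [0.5423, 0.0636, 0.0828]
orientation: [-0.014, 0.992, 0.123, -0.021]
contact_force: [-18.6, -5.0, -0.4]
finger_gap: 0.0457
grasp_force: 30.0
pos [0.5423 0.0636 0.0828] yaw 14.2 zax [-0.046  0.022 -0.999] t 9.65 gap 0.0457 gf 30.0 F [-18.6  -5.   -0.4] j [0.04 0.   1.57 0.02 1.61 1.36]
delta tool [ 0.0067  0.0002 -0.0025]
```

```bash
python3 -m handwheel '[[0.004,0,0,0],[0.004,0,0,0],[0.003,0,0,0],[0,0,0,0],[-0.02,0,0,0],[-0.02,0,-0.03,0],[0,0,-0.03,0],[0,0,-0.03,0],[0,0,-0.02,0],[0,0,0,0]]'; python3 tilt.py; python3 d.py .445 -.13 .2 14.2
```

```text
time: 10.65
position: [0.5245, 0.0551, 0.1996]
orientation: [-0.014, 0.992, 0.124, -0.01]
contact_force: [0.1, -0.6, -1.3]
finger_gap: 0.0452
grasp_force: 30.0
side 1079 tilt 16.2 dir 20.6 res 0.0009 axial rel grasp [-0.073  0.031] axis offset 0.013
scene 1039 tilt 10.3 dir 9.5 res 0.0018 axial rel grasp [-0.07   0.078] axis offset 0.0096
pos [0.523  0.0551 0.195 ] yaw 14.2 zax [-0.031  0.025 -0.999] t 10.75 gap 0.0452 gf 30.0 F [-0.1 -0.1 -3. ] j [ 0.02 -0.09  1.46  0.03  1.8   1.35]
roll 0.0
delta tool [-0.1212  0.1601 -0.0073]
```

Run:
```python
from h import *
f=cv2.imread('pics/w1.png'); c=cam('wrist')
# pose of w1 camera
c['p']=np.array([0.55030308,0.06309288,0.50732879]); c['R']=np.array([[0.31,0.897,0.315],[-0.95,0.304,0.069],[-0.033,-0.32,0.947]])
P=np.load('w1.npz')['P']; q=P[185:200,405:420]; print('floor',np.nanmedian(q.reshape(-1,3),0))
h=np.array([onz(c,u,v,.027) for u,v in [(397,158),(452,180),(430,231),(373,210)]])[:,:2]
print(h.round(4).tolist(),h.mean(0).round(4))
hsv=cv2.cvtColor(f,cv2.COLOR_BGR2HSV); m=((hsv[...,1]<60)&(hsv[...,2]>120)).astype(np.uint8); k,l,st,ce=cv2.connectedComponentsWithStats(m,connectivity=4); i=l[192,412]; print(st[i],ce[i]); w=P[l==i]; print(np.nanpercentile(w,[1,50,99],axis=0).round(4))
for n in ['scene']:
    P=np.load(n+'0.npz')['P']; q=P[218:245,385:412].reshape(-1,3); print(n,np.nanmedian(q,0))
```

```text
floor [ 0.44688582 -0.12234898  0.01163075]
[[0.4942, -0.0711], [0.4893, -0.1693], [0.3953, -0.1738], [0.3999, -0.0674]] [ 0.4447 -0.1204]
[ 374  159   78   72 3191] [410.44312128 193.58633657]
[[ 0.3941 -0.169   0.0095]
 [ 0.4439 -0.1204  0.0118]
 [ 0.4919 -0.0717  0.0226]]
scene [ 0.43619007 -0.1167779   0.01268006]
```

```bash
python3 -m handwheel '[[-0.012,0.015,0,0],[-0.026,0.034,0,0],[-0.028,0.036,0,0],[-0.028,0.036,0,0],[-0.018,0.024,0,0],[-0.008,0.008,0,0],[0,0,0.03,0],[0,0,0.04,0],[0,0,0.025,0],[0,0,0,0]]'; python3 d.py .443 -.1205 .075 14.2
```

```text
time: 11.8
position: [0.4382, -0.1184, 0.0926]
orientation: [-0.017, 0.992, 0.124, -0.018]
contact_force: [-0.6, -0.0, -1.6]
finger_gap: 0.0456
grasp_force: 30.0
pos [ 0.4382 -0.1184  0.0926] yaw 14.3 zax [-0.04   0.029 -0.999] t 11.8 gap 0.0456 gf 30.0 F [-0.6 -0.  -1.6] j [-0.35 -0.25  1.79  0.01  1.65  0.97]
roll 0.001
delta tool [0.0047 0.0039 0.0173]
```

```bash
python3 -m handwheel '[[0.003,0.004,0.008,0],[0.002,0,0.008,0],[0,0,0.006,0],[0,0,0.004,0],[0,0,0.003,0],[0,0,0,0]]'; python3 tilt.py;  python3 d.py .443 -.1205 .068 14.2
```

```text
time: 12.4
position: [0.4469, -0.1221, 0.071]
orientation: [-0.014, 0.992, 0.124, -0.012]
contact_force: [-1.8, 1.3, 5.2]
finger_gap: 0.045
grasp_force: 30.0
side 682 tilt 61.5 dir 87.8 res 0.0068 axial rel grasp [-0.092  0.026] axis offset 0.0101
scene 896 tilt 17.4 dir 48.9 res 0.0117 axial rel grasp [-0.079  0.082] axis offset 0.0388
pos [ 0.4468 -0.1221  0.071 ] yaw 14.2 zax [-0.028  0.025 -0.999] t 12.5 gap 0.0454 gf 30.0 F [-1.   1.2  5.6] j [-0.35 -0.23  1.8   0.01  1.6   0.97]
roll 0.0
delta tool [-0.0032 -0.0024  0.0032]
```

```bash
python3 -m handwheel '[[0.001,0,0.003,0],[0.001,0,0.003,0],[0.001,0,0.002,0],[0.001,0,0.002,0],[0,0,0,0]]';  python3 d.py .443 -.1205 .068 14.2;  python3 - <<'E'
from h import *
c=cam('side'); cv2.imwrite('pics/s5.png',cv2.resize(c['frame'][130:270,300:460,::-1],None,fx=3,fy=3,interpolation=2))
E
```

```text
time: 13.0
position: [0.455, -0.1211, 0.0679]
orientation: [-0.012, 0.992, 0.124, -0.006]
contact_force: [1.0, 6.3, 30.7]
finger_gap: 0.0451
grasp_force: 30.1
pos [ 0.455  -0.1211  0.0679] yaw 14.3 zax [-0.015  0.023 -1.   ] t 13.0 gap 0.0451 gf 30.1 F [ 1.   6.3 30.7] j [-0.34 -0.22  1.8   0.02  1.58  0.98]
roll 0.001
delta tool [-0.0115 -0.0035  0.0001]
```

View pics/s5.png

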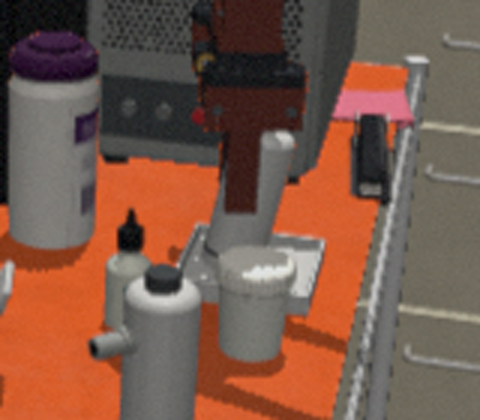

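The canister still leans about 15° with its low edge on the tray floor, which is inside its tipping angle. I'll loosen the grip slightly so it rocks upright.

```bash
python3 -m handwheel '[[0,0,-0.002,0],[0,0,0,0],[0,0,0,0],[0,0,0,0],[0,0,0,0]]' 55;  python3 d.py .443 -.1205 .068 14.2;  python3 - <<'E'
from h import *
from scipy.optimize import least_squares
c=cam('side'); P=cloud(c); cv2.imwrite('pics/s6.png',cv2.resize(c['frame'][130:270,300:460,::-1],None,fx=3,fy=3,interpolation=2))
E
```

```text
time: 13.55
position: [0.4492, -0.1208, 0.0602]
orientation: [-0.015, 0.992, 0.124, -0.014]
contact_force: [0.1, 0.8, -0.0]
finger_gap: 0.0484
grasp_force: 0.3
pos [ 0.4492 -0.1208  0.0602] yaw 14.2 zax [-0.032  0.026 -0.999] t 13.55 gap 0.0484 gf 0.3 F [ 0.1  0.8 -0. ] j [-0.35 -0.21  1.81  0.01  1.58  0.98]
roll 0.0
delta tool [-0.0061 -0.0021 -0.0076]
```

View pics/s6.png

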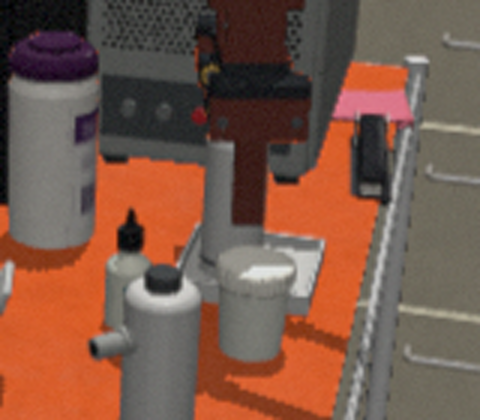

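The canister now stands upright in the tray. I open and withdraw, then measure it and refine the pointer and the ported canister numerically.

```bash
python3 -m handwheel '[[0,0,0,0],[0,0,0,0],[0,0,-0.02,0],[0,0,-0.04,0],[0,0,-0.04,0],[0,0,-0.04,0],[0,0,-0.04,0],[0,0,-0.02,0],[0,-0.02,0,0],[0,-0.03,0,0],[0,-0.03,0,0],[0,0,0,0]]' 75;  python3 d.py .4604 .1118 .25 14.2;  python3 - <<'E'
from h import *
import pickle
from scipy.optimize import least_squares
for n in ['scene','side','wrist']:
    c=cam(n); pickle.dump(c,open(f'z_{n}.pkl','wb')); P=cloud(c); f=c['frame'].astype(int)
    gray=(f.max(2)-f.min(2)<30); x,y,z=P[...,0],P[...,1],P[...,2]
    for nm,(cx,cy,r,z0,z1) in dict(plain=(.455,-.122,.045,.045,.105),ported=(.462,.112,.035,.02,.062),cup=(.423,-.016,.04,.015,.05)).items():
        q=P[(np.hypot(x-cx,y-cy)<r)&(z>z0)&(z<z1)]
        if len(q)<60: print(n,nm,len(q)); continue
        R0=.027 if nm=='cup' else .023
        def fc(p):
            d=np.array([p[2],p[3],1]);d/=np.linalg.norm(d); return np.linalg.norm(np.cross(q-[p[0],p[1],.06],d),axis=1)-R0
        s=least_squares(fc,[cx,cy,0,0],loss='soft_l1',f_scale=.001); print(n,nm,s.x[:2].round(4),'tilt',np.degrees(s.x[2:]).round(1),len(q),np.median(abs(s.fun)).round(4))
E
```

```text
time: 14.8
position: [0.4359, -0.0464, 0.2641]
orientation: [-0.015, 0.992, 0.125, -0.013]
contact_force: [-0.2, 0.1, 0.2]
finger_gap: 0.0656
grasp_force: 0.0
pos [ 0.4359 -0.0464  0.2641] yaw 14.4 zax [-0.03   0.026 -0.999] t 14.8 gap 0.0656 gf 0.0 F [-0.2  0.1  0.2] j [-0.2  -0.3   1.52  0.02  1.95  1.13]
roll 0.003
delta tool [ 0.0634 -0.1466  0.0174]
scene plain [ 0.4551 -0.1165] tilt [0.3 0.3] 411 0.0006
scene ported [0.4604 0.1117] tilt [ 0.2 -0.5] 289 0.0004
scene cup [ 0.4255 -0.0175] tilt [-1.3  3.9] 202 0.0008
side plain [ 0.4547 -0.1195] tilt [-0.   0.1] 541 0.001
side ported [0.4608 0.1102] tilt [ 0.1 -0.3] 506 0.0007
side cup [ 0.4239 -0.0196] tilt [-0.3  4.2] 340 0.0011
wrist plain [ 0.4563 -0.1182] tilt [-0.   0.1] 433 0.0002
wrist ported [0.4621 0.1126] tilt [0.5 0.2] 414 0.0002
wrist cup 51
```

Run:
```python
from h import *
import pickle
t=np.radians(14.2); base=np.array([.628,.0884,.055])
u=np.array([-np.sin(.56)*np.cos(t),-np.sin(.56)*np.sin(t),np.cos(.56)]); dx=np.array([np.cos(t)*np.cos(.56),np.sin(t)*np.cos(.56),np.sin(.56)]); dy=np.cross(u,dx)
for n,off in [('w2',.0055),('w3',.0055),('z_wrist',.0055),('z_scene',.0065),('z_side',.0035)]:
    c=pickle.load(open(n+'.pkl','rb')); P=cloud(c).reshape(-1,3)-[0,0,off]
    w=P-base; a=w@u; X=w@dx; Y=w@dy; r=np.hypot(X,Y)
    g=(abs(a+.001)<.006)&(X>-.01)&(r>.040)&(r<.068)
    ph=np.degrees(np.arctan2(Y[g],X[g]))
    if g.sum()>5:
        Q=np.c_[X[g],Y[g]]; l=cv2.fitLine(Q.astype(np.float32),cv2.DIST_HUBER,0,1e-4,1e-4).ravel(); l=l*np.sign(l[0]) if 0 else l
        print(n,g.sum(),'phi med',np.median(ph).round(1),np.percentile(ph,[5,95]).round(1),'a',np.median(a[g]).round(4),'rmax',r[g].max().round(4),'line dir',np.degrees(np.arctan2(l[1],l[0])).round(1))
    # disc centre: points on the disc face, radius<.036
    g=(abs(a)<.006)&(r<.036); 
    if g.sum()>20:
        Q=np.c_[X[g],Y[g]]*1000; (cx,cy),rad=cv2.minEnclosingCircle(Q.astype(np.float32)); print('   disc n',g.sum(),'a',np.median(a[g]).round(4),'circ',round(cx,1),round(cy,1),round(rad,1),'X',np.percentile(Q[:,0],[1,99]).round(1),'Y',np.percentile(Q[:,1],[1,99]).round(1))
```

```text
w2 30 phi med 30.0 [26.6 34.3] a -0.0058 rmax 0.0623 line dir 33.2
   disc n 188 a 0.0004 circ 2.5 0.7 30.1 X [-9.  24.5] Y [-27.2  27.3]
w3 67 phi med 30.7 [26.8 35.3] a -0.0061 rmax 0.0631 line dir 30.7
z_scene 23 phi med 35.8 [31.1 39.2] a -0.0063 rmax 0.063 line dir 35.0
   disc n 158 a -0.0051 circ 0.3 4.2 33.3 X [-28.8  29. ] Y [-27.1  32.7]
z_side 14 phi med 31.5 [29.4 37.8] a -0.0063 rmax 0.0623 line dir 31.4
   disc n 141 a -0.0051 circ 0.2 3.8 33.3 X [-28.9  29.7] Y [-27.6  28.1]
```

```bash
python3 -m handwheel '[[0.012,-0.027,0,-0.075],[0.016,-0.04,0,0],[0.017,-0.04,0,0],[0.012,-0.03,0,0],[0,-0.008,0.03,0],[0,0,0.04,0],[0,0,0,0],[0,0,0,0]]' 85;  python3 d.py .461 .1115 .069 18.7
```

```text
time: 15.75
position: [0.4444, 0.1077, 0.197]
orientation: [-0.015, 0.987, 0.16, -0.014]
contact_force: [-0.5, 0.8, -0.0]
finger_gap: 0.0748
grasp_force: 0.0
pos [0.4444 0.1077 0.197 ] yaw 18.4 zax [-0.033  0.025 -0.999] t 15.75 gap 0.0748 gf 0.0 F [-0.5  0.8 -0. ] j [ 0.14 -0.27  1.62  0.03  1.82  1.4 ]
roll -0.004
delta tool [0.02   0.006  0.1274]
```

```bash
python3 -m handwheel '[[0.02,0.006,0.01,-0.004],[0,0,0.03,0],[0,0,0.04,0],[0,0,0.035,0],[0,0,0.012,0],[0,0,0,0],[0,0,0,0]]';  python3 d.py .461 .1115 .069 18.7
```

```text
time: 16.45
position: [0.463, 0.1123, 0.0725]
orientation: [-0.015, 0.987, 0.162, -0.011]
contact_force: [-0.5, -0.9, 1.1]
finger_gap: 0.0747
grasp_force: 0.0
pos [0.463  0.1123 0.0725] yaw 18.7 zax [-0.027  0.026 -0.999] t 16.45 gap 0.0747 gf 0.0 F [-0.5 -0.9  1.1] j [ 0.14 -0.2   1.78  0.03  1.59  1.39]
roll 0.0
delta tool [-0.0021  0.0002  0.0035]
```

```bash
python3 -m handwheel '[[-0.001,0,0.001,0],[0,0,0,0],[0,0,0,0],[0,0,0,0],[0,0,0,0],[0,0,0,0],[0,0,-0.02,0],[0,0,-0.04,0],[0,0,-0.04,0],[0,0,-0.03,0],[0,0,0,0.078],[0,0,0,0]]' 0;  python3 - <<'E'
from h import *
from scipy.optimize import least_squares
s=env.sense(); g=s['position']
for n in ['side','scene','wrist']:
    c=cam(n); P=cloud(c); x,y,z=P[...,0],P[...,1],P[...,2]
    q=P[(np.hypot(x-g[0],y-g[1])<.033)&(z>g[2]-.065)&(z<g[2]-.012)]
    if len(q)<50: print(n,len(q)); continue
    def fc(p):
        d=np.array([p[2],p[3],1]);d/=np.linalg.norm(d); return np.linalg.norm(np.cross(q-[p[0],p[1],g[2]],d),axis=1)-.023
    r=least_squares(fc,[g[0],g[1],0,0],loss='soft_l1',f_scale=.001)
    a=r.x[:2]; w=P[(np.hypot(x-a[0],y-a[1])>.030)&(np.hypot(x-a[0],y-a[1])<.055)&(abs(z-g[2]-.078+.0715)<.012)]; w=w[(w[:,:2]-a)@np.array([.7,.7])>.02]
    print(n,len(q),r.x[:2].round(4),'tilt',np.degrees(r.x[2:]).round(1),np.median(abs(r.fun)).round(4),'port',len(w),np.degrees(np.arctan2(*(np.median(w,0)[:2]-a)[::-1])).round(1),w.mean(0).round(3))
E
python3 d.py .6188 .0861 .2 14.2
```

```text
time: 17.65
position: [0.4645, 0.109, 0.1987]
orientation: [-0.015, 0.992, 0.124, -0.014]
contact_force: [0.3, -0.3, -2.3]
finger_gap: 0.046
grasp_force: 29.8
side 763 [0.4646 0.1073] tilt [ 0.2 -0.1] 0.0007 port 150 53.4 [0.483 0.138 0.207]
scene 477 [0.4634 0.1099] tilt [-0.6  1.3] 0.0005 port 34 88.0 [0.473 0.143 0.208]
wrist 1141 [0.4649 0.109 ] tilt [ 0.3 -0.1] 0.0001 port 1095 40.8 [0.492 0.135 0.21 ]
pos [0.4637 0.1088 0.1967] yaw 14.4 zax [-0.034  0.025 -0.999] t 17.8 gap 0.046 gf 29.8 F [ 0.3  0.4 -3.1] j [ 0.14 -0.22  1.58  0.03  1.82  1.46]
roll 0.003
delta tool [ 0.1445  0.0603 -0.0091]
```

Run:
```python
from h import *
s=env.sense(); g=s['position']
for n,a in [('side',[.4646,.1073]),('wrist',[.4649,.109])]:
    c=cam(n); P=cloud(c).reshape(-1,3); w=P-[*a,g[2]]; r=np.hypot(w[:,0],w[:,1]); an=np.degrees(np.arctan2(w[:,1],w[:,0])); f=c['frame'].reshape(-1,3).astype(int)
    for lo,hi in [(.030,.038),(.038,.047)]:
        m=(r>lo)&(r<hi)&(w[:,2]>-.006)&(w[:,2]<.018)&(an>10)&(an<75)&(f[:,0]-f[:,2]<25); print(n,lo,m.sum(),np.histogram(an[m],bins=np.arange(10,80,5))[0],'zmax',w[m,2].max().round(3) if m.any() else 0, 'med',np.median(an[m]).round(1),np.percentile(an[m],[3,97]).round(1))
```

```text
side 0.03 37 [ 0  0  0  0  0  0  1 10 21  4  1  0  0] zmax 0.013 med 52.7 [45.1 59.4]
side 0.038 51 [ 0  0  0  0  0  6 11 18 15  1  0  0  0] zmax 0.013 med 47.7 [35.4 54.4]
wrist 0.03 392 [  0   0   0  34 110  98  80  62   8   0   0   0   0] zmax 0.017 med 37.6 [28.7 49.8]
wrist 0.038 432 [  0   0   0   0  97 146 121  68   0   0   0   0   0] zmax 0.017 med 39.0 [32.4 48.2]
```

Run:
```python
from h import *
from scipy.optimize import least_squares
s=env.sense(); g=s['position']; c=cam('wrist'); P=cloud(c).reshape(-1,3); f=c['frame'].reshape(-1,3).astype(int)
a=np.array([.4649,.109]); w=P-[*a,g[2]]; r=np.hypot(w[:,0],w[:,1]); an=np.degrees(np.arctan2(w[:,1],w[:,0]))
m=(r>.028)&(r<.046)&(w[:,2]>-.004)&(w[:,2]<.02)&(an>22)&(an<62)&(f[:,0]-f[:,2]<25)
q=w[m]
def fc(p): # horizontal cylinder radius 7 mm: direction p0, offset p1, height p2
    d=np.array([np.cos(p[0]),np.sin(p[0]),0]); n=np.array([-d[1],d[0],0]); return np.hypot(q@n-p[1],q[:,2]-p[2])-.007
for loss in (.0005,.001):
    b=least_squares(fc,[.75,0,.008],loss='soft_l1',f_scale=loss); print(len(q),'dir',np.degrees(b.x[0]).round(1),'off mm',(b.x[1]*1e3).round(1),'h',b.x[2].round(4),'res',np.median(abs(b.fun)).round(5))
b=least_squares(lambda p:fc([p[0],0,p[1]]),[.75,.008],loss='soft_l1',f_scale=.0007); print('through axis: dir',np.degrees(b.x[0]).round(1),b.x[1].round(4),np.median(abs(b.fun)).round(5))
```

```text
919 dir 43.7 off mm -1.8 h 0.0082 res 0.00041
919 dir 43.8 off mm -1.8 h 0.0082 res 0.00041
through axis: dir 41.0 0.0082 0.0004
```

```bash
python3 -m handwheel '[[0.015,0.006,-0.008,-0.052],[0.035,0.012,0,0],[0.04,0.014,0,0],[0.035,0.012,0,0],[0.018,0.008,0,0],[0,0,0,0],[0,0,0,0]]';  python3 d.py .620 .0861 .15 17.3
```

```text
time: 18.65
position: [0.6159, 0.1006, 0.2004]
orientation: [-0.015, 0.988, 0.15, -0.015]
contact_force: [0.1, 0.7, -2.0]
finger_gap: 0.0461
grasp_force: 29.8
pos [0.6159 0.1006 0.2004] yaw 17.3 zax [-0.033  0.025 -0.999] t 18.65 gap 0.0461 gf 29.8 F [ 0.1  0.7 -2. ] j [0.09 0.18 1.17 0.03 1.82 1.37]
roll -0.0
delta tool [0.0008 0.0167 0.0498]
```

```bash
python3 -m handwheel '[[0.001,0.017,0.01,0],[0.001,0,0.025,0],[0.001,0,0.02,0],[0,0,0.005,0],[0,0,0,0]]';  python3 d.py .6188 .0861 .14 17.3
```

```text
time: 19.15
position: [0.6214, 0.0862, 0.14]
orientation: [-0.015, 0.989, 0.15, -0.014]
contact_force: [-0.2, 0.1, -1.5]
finger_gap: 0.0457
grasp_force: 29.8
pos [0.6214 0.0862 0.14  ] yaw 17.3 zax [-0.033  0.025 -0.999] t 19.15 gap 0.0457 gf 29.8 F [-0.2  0.1 -1.5] j [0.07 0.19 1.27 0.03 1.71 1.34]
roll -0.001
delta tool [-0.0025 -0.0007  0.0001]
```

Now the arc: back and down, with the V pushing the base so the canister tips into the cradle.

```bash
python3 -m handwheel '[[-0.006,0,0.002,0],[-0.006,0,0.003,0],[-0.006,-0.001,0.003,0],[-0.005,0,0.003,0],[0,0,0,0]]';  python3 d.py .60 .0813 .13 17.3
```

```text
time: 19.65
position: [0.6039, 0.0804, 0.1383]
orientation: [-0.013, 0.989, 0.15, -0.005]
contact_force: [7.4, -1.4, 13.8]
finger_gap: 0.0456
grasp_force: 30.0
pos [0.6039 0.0804 0.1383] yaw 17.2 zax [-0.014  0.025 -1.   ] t 19.65 gap 0.0456 gf 30.0 F [ 7.4 -1.4 13.8] j [0.06 0.13 1.34 0.03 1.69 1.34]
roll -0.002
delta tool [-0.0034 -0.0018  0.0084]
```

```bash
cat > t2.py <<'E'
from h import *
from scipy.optimize import least_squares
s=env.sense(); g=s['position']+[0,0,.019]
t=np.radians(14.2); 
for n,off in (('side',.0035),('wrist',.0055)):
    c=cam(n); P=cloud(c).reshape(-1,3); f=c['frame'].reshape(-1,3).astype(int)
    w=P-g; gray=(f.max(1)-f.min(1)<22)&(f.mean(1)>75); X=w[:,0]*np.cos(t)+w[:,1]*np.sin(t); Y=-w[:,0]*np.sin(t)+w[:,1]*np.cos(t)
    q=P[gray&(abs(Y)<.024)&(abs(X)<.07)&(w[:,2]>-.075)&(w[:,2]<.0)]
    best=None
    for t0 in (0,.2,.4,.6):
        def fc(p):
            d=np.array([-np.sin(p[2])*np.cos(p[3]),-np.sin(p[2])*np.sin(p[3]),np.cos(p[2])]); return np.linalg.norm(np.cross(q-[p[0],p[1],g[2]],d),axis=1)-.023
        r=least_squares(fc,[g[0],g[1],t0,.25],loss='soft_l1',f_scale=.001)
        if best is None or r.cost<best.cost: best=r
    p=best.x; print(n,len(q),'tilt',np.degrees(p[2]).round(1),'dir',np.degrees(p[3]).round(1),'axis-grasp dock x,y mm',((p[:2]-g[:2])@np.array([[np.cos(t),-np.sin(t)],[np.sin(t),np.cos(t)]])*1e3).round(1),np.median(abs(best.fun)).round(4))
E
python3 t2.py
```

```text
side 774 tilt 4.9 dir 24.9 axis-grasp dock x,y mm [ 4.5 -1. ] 0.001
wrist 1741 tilt 6.9 dir 8.8 axis-grasp dock x,y mm [4.8 2.3] 0.0003
```

```bash
python3 -m handwheel '[[-0.005,0,0,0],[-0.005,0,0,0],[-0.005,0,0,0],[0,0,0,0]]';  python3 d.py .60 .0813 .13 17.3; python3 t2.py
```

```text
time: 20.15
position: [0.5878, 0.0757, 0.1362]
orientation: [-0.014, 0.989, 0.149, -0.008]
contact_force: [3.7, -2.3, 8.3]
finger_gap: 0.0457
grasp_force: 30.0
pos [0.5878 0.0757 0.1362] yaw 17.2 zax [-0.02   0.024 -1.   ] t 20.15 gap 0.0457 gf 30.0 F [ 3.7 -2.3  8.3] j [0.06 0.09 1.39 0.03 1.69 1.33]
roll -0.002
delta tool [ 0.0133 -0.0016  0.0061]
side 719 tilt 13.6 dir 22.4 axis-grasp dock x,y mm [ 8.6 -1.5] 0.001
wrist 2967 tilt 16.5 dir 21.4 axis-grasp dock x,y mm [8.5 0.1] 0.0002
```

```bash
python3 -m handwheel '[[-0.005,0,0.002,0],[-0.005,0,0.003,0],[-0.004,0,0.003,0],[0,0,0,0]]';  python3 d.py .60 .0813 .13 17.3; python3 t2.py
```

```text
time: 20.65
position: [0.5722, 0.0718, 0.1246]
orientation: [-0.014, 0.989, 0.149, -0.012]
contact_force: [1.8, -3.6, 3.4]
finger_gap: 0.0454
grasp_force: 30.0
pos [0.5722 0.0718 0.1246] yaw 17.2 zax [-0.028  0.024 -0.999] t 20.65 gap 0.0454 gf 30.0 F [ 1.8 -3.6  3.4] j [0.05 0.05 1.44 0.03 1.67 1.32]
roll -0.002
delta tool [ 0.0292 -0.001  -0.0059]
side 858 tilt 20.1 dir 28.5 axis-grasp dock x,y mm [14.8 -2.8] 0.0018
wrist 4727 tilt 28.0 dir 18.0 axis-grasp dock x,y mm [12.8  0.3] 0.0002
```

```bash
python3 -m handwheel '[[0,0,0,0],[0,0,0,0],[0,0,0,0],[0,0,0,0]]' 56;  python3 t2.py
python3 - <<'E'
from h import *
c=cam('wrist'); d=cam('side')
cv2.imwrite('pics/f1.png',np.hstack([cv2.resize(c['frame'][0:260,180:480,::-1],(390,338)),cv2.resize(d['frame'][150:290,220:380,::-1],(386,338))]))
E
```

```text
time: 21.15
position: [0.5715, 0.0732, 0.1224]
orientation: [-0.015, 0.988, 0.15, -0.014]
contact_force: [0.0, 0.6, -0.4]
finger_gap: 0.0491
grasp_force: 0.0
side 968 tilt 27.1 dir 21.3 axis-grasp dock x,y mm [ 7.  -1.8] 0.0019
wrist 6114 tilt 33.8 dir 13.5 axis-grasp dock x,y mm [5.9 1.9] 0.0003
```

```bash
python3 -m handwheel '[[0,0,0,0],[0,0,0,0],[0,0,-0.02,0],[0,0,-0.04,0],[0,0,-0.04,0],[0,0,-0.04,0],[0,0,-0.04,0],[0.01,0,-0.03,0],[0,0,0,0],[0,0,0,0]]' 80
cat > fin.py <<'E'
from h import *
from scipy.optimize import least_squares
c=cam('wrist'); off=.0055; P=cloud(c).reshape(-1,3)-[0,0,off]; f=c['frame'].reshape(-1,3).astype(int)
cv2.imwrite('pics/f2.png',cv2.resize(c['frame'][0:260,180:480,::-1],None,fx=2.2,fy=2.2,interpolation=2))
import pickle; pickle.dump(c,open('fin.pkl','wb'))
t=np.radians(14.2); base=np.array([.628,.0884,.055]); al=.56
u=np.array([-np.sin(al)*np.cos(t),-np.sin(al)*np.sin(t),np.cos(al)]); dx=np.array([np.cos(t)*np.cos(al),np.sin(t)*np.cos(al),np.sin(al)]); dy=np.cross(u,dx)
w=P-base; a=w@u; X=w@dx; Y=w@dy
g=(a>.012)&(a<.066)&(np.hypot(X,Y)<.028)&(X>0); q=np.c_[X,Y,a][g]
def fc(p):
    d=np.array([p[2],p[3],1]);d/=np.linalg.norm(d); return np.linalg.norm(np.cross(q-[p[0],p[1],0],d),axis=1)-.023
r=least_squares(fc,[0,0,0,0],loss='soft_l1',f_scale=.0007).x; print('axis at disc (dock v,y mm)',(r[:2]*1e3).round(1),'tilt err deg',np.degrees(r[2:]).round(1),g.sum())
top=(a>.1)&(np.hypot(X,Y)<.0095); print('cap top axial',np.median(a[top]).round(4),top.sum())
# port: outside r .028, axial .065-.092
rr=np.hypot(X-r[0]-r[2]*a,Y-r[1]-r[3]*a); ph=np.degrees(np.arctan2(Y,X)); m=(rr>.029)&(rr<.046)&(a>.064)&(a<.095)&(abs(ph)<80)
q2=np.c_[X-r[0]-r[2]*a,Y-r[1]-r[3]*a,a][m]; print('port n',m.sum(),'phi',np.percentile(ph[m],[5,50,95]).round(1),'a',np.percentile(a[m],[5,50,95]).round(4))
def fp(p):
    d=np.array([np.cos(p[0]),np.sin(p[0]),0]); n=np.array([-d[1],d[0],0]); return np.hypot(q2@n-p[1],q2[:,2]-p[2])-.007
b=least_squares(fp,[.5,0,.078],loss='soft_l1',f_scale=.0007).x; print('port dir',np.degrees(b[0]).round(1),'off',(b[1]*1e3).round(1),'axial',b[2].round(4)); b=least_squares(lambda p:fp([p[0],0,p[1]]),[.5,.078],loss='soft_l1',f_scale=.0007).x; print('thru axis',np.degrees(b[0]).round(1),b[1].round(4))
R2=np.hypot(X,Y); m=(abs(a+.001)<.006)&(R2>.042)&(R2<.066)&(X>0); print('pointer',m.sum(),np.percentile(ph[m],[5,50,95]).round(1))
E
python3 fin.py; python3 d.py .6 .08 .34 17
```

```text
time: 22.35
position: [0.5883, 0.0704, 0.3326]
orientation: [-0.015, 0.989, 0.15, -0.013]
contact_force: [-0.2, -0.3, -0.5]
finger_gap: 0.0702
grasp_force: 0.0
axis at disc (dock v,y mm) [1.8 0.1] tilt err deg [-2.3  0.1] 857
cap top axial 0.111 213
port n 162 phi [15.7 23.5 35.8] a [0.0722 0.078  0.0799]
port dir 27.8 off -0.1 axial 0.0725
thru axis 27.6 0.0725
pointer 39 [27.4 30.8 35.5]
pos [0.5879 0.0703 0.3312] yaw 17.3 zax [-0.033  0.025 -0.999] t 22.4 gap 0.0704 gf 0.0 F [0.  0.7 0. ] j [0.05 0.15 0.97 0.03 2.05 1.33]
roll 0.005
delta tool [ 0.0142 -0.0059 -0.009 ]
```

View pics/f2.png

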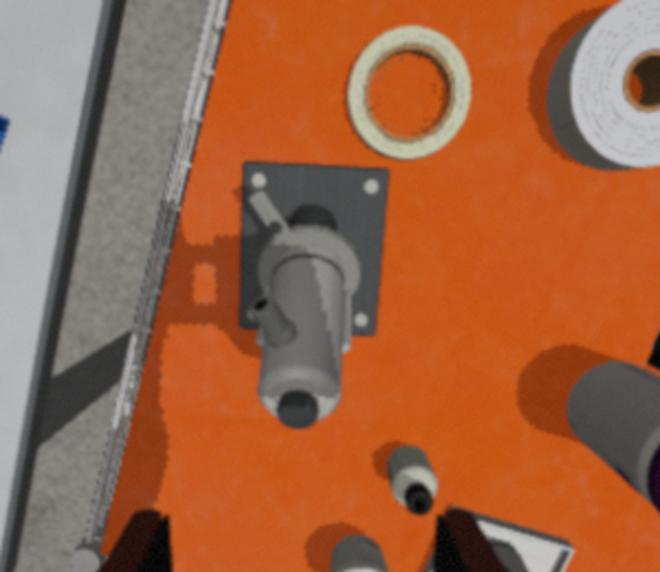

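The ported canister lies in the cradle, with its port at (265,310) on the same bearing as the pointer at (265,210), measured at 27.7° and 30.8°. One check of tilt and seating over a longer patch, against the plain canister's original fit.

Run:
```python
from h import *
import pickle
from scipy.optimize import least_squares
t=np.radians(14.2); base=np.array([.628,.0884,.055]); al=.56
u=np.array([-np.sin(al)*np.cos(t),-np.sin(al)*np.sin(t),np.cos(al)]); dx=np.array([np.cos(t)*np.cos(al),np.sin(t)*np.cos(al),np.sin(al)]); dy=np.cross(u,dx)
def go(n,P,off):
    w=P.reshape(-1,3)-[0,0,off]-base; a=w@u; X=w@dx; Y=w@dy
    g=(a>.005)&(a<.092)&(np.hypot(X,Y)<.030)&(X>-.005); q=np.c_[X,Y,a][g]
    def fc(p):
        d=np.array([p[2],p[3],1]);d/=np.linalg.norm(d); return np.linalg.norm(np.cross(q-[p[0],p[1],0],d),axis=1)-.023
    s=least_squares(fc,[0,0,0,0],loss='cauchy',f_scale=.0007); r=s.x; print(n,'axis at 0',(r[:2]*1e3).round(1),'tilt err',np.degrees(r[2:]).round(1),g.sum(),'res',np.median(abs(s.fun)).round(4))
go('plain w2',cloud(pickle.load(open('w2.pkl','rb'))),.0055); go('plain side',np.load('side0.npz')['P'],.0035); go('plain scene',np.load('scene0.npz')['P'],.0065)
go('now w',cloud(pickle.load(open('fin.pkl','rb'))),.0055); go('now side',cloud(cam('side')),.0035); go('now scene',cloud(cam('scene')),.0065)
print(env.sense()['time'])
```

```text
plain w2 axis at 0 [ 0. -0.] tilt err [-0.1  0.1] 1518 res 0.0003
plain side axis at 0 [-2.1 -0.9] tilt err [ 0.2 -0.1] 686 res 0.0009
plain scene axis at 0 [-2.4  1.7] tilt err [-0.  -0.3] 393 res 0.0005
now w axis at 0 [1.8 0.1] tilt err [-2.3 -0. ] 1553 res 0.0003
now side axis at 0 [-0.  -0.5] tilt err [-2.  -0.3] 703 res 0.0009
now scene axis at 0 [-0.4  1.4] tilt err [-2.2 -0.2] 424 res 0.0006
22.5
```

All three cameras agree: it tips 2.2° further than the cradle and is 2 mm off at the disc. That is inside tolerance, but I'll check that it isn't creeping.

```bash
python3 -m handwheel '[[0,0,0,0],[0,0,0,0],[0,0,0,0],[0,0,0,0],[0,0,0,0],[0,0,0,0],[0,0,0,0],[0,0,0,0],[0,0,0,0],[0,0,0,0],[0,0,0,0],[0,0,0,0]]'; python3 fin.py
```

```text
time: 23.7
position: [0.588, 0.0703, 0.3327]
orientation: [-0.015, 0.989, 0.15, -0.013]
contact_force: [-0.5, -0.1, -0.2]
finger_gap: 0.0703
grasp_force: 0.0
axis at disc (dock v,y mm) [1.7 0.1] tilt err deg [-2.2  0.1] 847
cap top axial 0.1108 226
port n 165 phi [15.5 23.5 36.7] a [0.0719 0.0782 0.0801]
port dir 28.9 off -1.0 axial 0.0726
thru axis 27.4 0.0726
pointer 46 [27.1 31.6 35.6]
```

It is stationary and every value is well inside tolerance, so I'm handing in.

```bash
python3 -c "
from station import env
print(env.sign_off())"
```

```text
the job is handed in; nothing more can be done
None
```

I handed the job in at about 24 s: the plain canister stands upright in the tray about 11 mm off centre, and the ported canister is at rest in the dock about 2 mm off the disc centre, tipped 2.2° past the cradle axis (so its base is not quite flat) and with its port about 3–4° from the pointer, all within the stated limits; the hand-in gave no verdict.

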